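# Lay out the dressing kit on the check mat

## Robot

A 6-joint arm with a two-finger parallel gripper is mounted at the origin on the work surface. World frame = base frame: x ahead of the robot, y to its left, z up, the work surface at z = 0. Lengths are in m, angles in rad, forces in N, time in s.
With the tool pointing down it reaches from about 0.35 to 0.95 m from the base axis. Payload 17.4 kg.
Tool frame: the origin (TCP) lies at the very end of the fingers, on their centre line; the grasp point (between the pads) lies 19 mm behind it; z points along the fingers, y is the line along which they close (so a half turn about z gives the same grasp; the last joint's range is limited). The gripper opens to 93 mm and grips with 3 to 60 N. Pads are 15 mm wide; open, the fingers measure 128 mm over their backs; the gripper's body (75 mm by 188 mm) begins 65 mm behind the grasp point.
Start: joints at [-1.383, 0.116, 1.442, -0, 1.584, -0.038], TCP at [0.151, -0.658, 0.198] pointing down, gripper open.
Joint ranges: [-2.83, 2.83], [-0.83, 2.19], [0.07, 2.5], [-1.14, 4.28], [0.01, 3], [-2.97, 2.97]. Speed limits (rad/s): [1.89, 1.89, 2.22, 3.14, 3.14, 3.14].

## Interface

Orientations are given as a rotation vector (axis times angle).
In Python, from plant import manip gives the robot as it stands.
- The arm moves only by the tool arm_command, never from a script. Its argument "commands" is a list of rows, each an object with "travel": the shift along the world's x, y, z in mm, a list of three; "rot": the turn, a rotation vector about the world's x, y, z in rad, a list of three; "fingers": the closure, from -1 (fully open) to 1 (shut). A call has 1 to 12 rows; each row is the pose to reach, as a shift and turn from the pose commanded when the call began; what a row does not reach only later rows make up. A row lasts 1/12 s, in which the tool goes at most 41.7 mm and 7.16 degrees, less where a joint would pass 70% of its speed; a pose out of reach is approached as far as the arm can. A call with a gripper value outside its range is refused whole. The fingers move at their own pace and stop on an object; "force" is the grip in N (left out, the last holds). Time passes only in rows, so rows that repeat a pose let the fingers close. It gives the time, the measured TCP pose, the force, the opening and the grip force at its end, in the units of the state.
- manip.get_obs(): the state, without advancing time (a new reading comes with each control period).
- manip.capture(name): name is "scene" or "top" or "wrist"; returns a dict with "color" (480x640x3 uint8, red, green, blue), "camera_matrix" (3x3 intrinsics, pixels), "R" (3x3) and "t" (3): a world point X has camera coordinates R X + t. Camera axes: x right, y down, z forward; pixel columns grow to the right and rows downward; lengths in m; the calibration is good to about 2 mm. A picture is of the moment at which its call begins. There is no depth.
- manip.hand_in(): hands the job in; it is judged then, once.
The state is a dict: "t": time; "qpos": joint angles; "dq": joint speeds; "joint_efforts": joint torques, N m; "tool_pos": TCP position; "tcp_rot": TCP orientation; "force": force on the tool from outside, world axes, zero at the start; "ft_torque": the same for the moment, N m; "gripper_width": finger opening in m; "finger_force": force on a finger pad.
Only numpy, scipy, OpenCV 4.12 (cv2) and the standard library are available. Lean on these libraries where they do the work, as an engineer would, in place of code of your own. Each camera call takes 0.05 s, during which the arm holds its last target. There are 200 camera calls.

## Task

Lay out the dressing kit on the teal mat, each thing upright in the middle of its outlined square: the dressing carton in the square in front of (on the robot's side of) the yellow sharps box, lying flat with its sides parallel to the mat's, and the blue tape roll flat on top of the carton in its middle; the pulse oximeter, screen up, in the square in front of the steel bowl; and the amber bottle in the square between the box and the bowl. Never tip the amber bottle over, leave the green bottle and the stapler where they are, and let go of everything at the end.

Things in the scene. Friction and masses are not known exactly. Their poses are not given: they have to be found in the camera images.
- mat: Teal mat fixed on the desk, 210 (x) x 310 (y) x 4 mm thick. Origin: centre of its underside; +x points away from the robot (within 0.35 rad), +y to the robot's left. White lines draw six 90 mm squares, centres at x = -50 (front row, nearer the robot) and +50 mm (back row), y = -100, 0, +100 mm. Sharps box and steel bowl stand in the outer back squares, sides vary; the other four are empty.
- sharps_box: Low square yellow sharps box with a red lid and a black disc on it, 72 x 72 mm, 42 mm high, fixed in one of the outer back squares of the mat. Origin at the centre of its underside, on the mat's top; axes parallel to the mat's. The square in front of it is centred 100 mm along its -x.
- steel_bowl: Round open steel bowl, 74 mm across the rim, 40 mm high, fixed in the other outer back square of the mat. Origin at the centre of its underside, on the mat's top; axes parallel to the mat's. The square in front of it is centred 100 mm along its -x.
- carton: White dressing carton with a green band and a small red dot, 80 mm (its x) by 60 mm (its y) by 40 mm high, about 0.12 kg, loose, lying flat on the desk at any yaw. Origin at the centre of its underside, z up.
- tape: Blue roll of tape lying flat: a rigid ring of 54 mm outer diameter, 32 mm hole, 25 mm high, about 0.05 kg, loose. Origin at the centre of its underside, z up along the hole.
- amber: Small amber glass medicine bottle with a black cap and paper label, standing upright: 42 mm diameter over its lower half, narrower neck above, 75 mm high in all, about 0.09 kg, loose. Origin at the centre of its underside, z up.
- oximeter: Fingertip pulse oximeter: a small white-over-grey block with a black screen and an orange button on top, 62 mm (its x) by 34 mm (its y) by 31 mm high, about 0.06 kg, loose, at any yaw. Origin at the centre of its underside, z up.
- green: Bystander: green glass bottle with a white cap, otherwise of the same shape and size as the amber one (42 mm diameter, 75 mm high), loose. Not needed. Origin at the centre of its underside.
- stapler: Bystander: red and black stapler, 110 mm (its x) by 34 mm by 40 mm high, loose. Not needed. Origin at the centre of its underside.
There are look-alikes about, which are no part of the job. Of the things that look like the sharps_box, take the one that is farthest to the robot's right at the start. What is shaped like the carton but pink is not meant.

How it is judged:
By the outcome, as a careful person would: the job done as asked, in the order asked, and still so for the second after the job is handed in, with the robot touching nothing.
It also fails if it takes over 107 s, if anything falls off the work surface, if the arm or the gripper's body presses on something with over 40 N, if the wrist force passes 120 N, or if a joint passes its speed limit or range.

## Working session

There is one attempt and no reset: what is moved stays moved. The work goes in short steps, Python scripts to look and compute and a tool call to move; the robot and the scene stay as the last step left them, time stands still between calls to the robot, and variables do not carry over. Pictures are saved under pics/ and viewed, at most 14 in all, crops included, and the job is handed in when it is done.

Besides the shell and the picture viewer there is one more tool, called by a JSON object that holds its "method" and its "body". arm_command: Moves the arm, as the interface text tells. Its arguments: {"type":"object","properties":{"commands":{"type":"array","items":{"type":"object","properties":{"travel":{"type":"array","items":{"type":"number"}},"rot":{"type":"array","items":{"type":"number"}},"fingers":{"type":"number"}}}},"force":{"type":"number"}},"required":["commands"]}

```bash
mkdir -p pics; python3 - <<'E'
from plant import manip
import cv2,pickle
for n in ("top","scene"):
    c=manip.capture(n); cv2.imwrite(f"pics/{n}0.png",c["color"][:,:,::-1]); pickle.dump(c,open(f"{n}0.pkl","wb"))
    print(n,c["camera_matrix"].round(1).tolist(),c["R"].round(3).tolist(),c["t"].round(3).tolist())
o=manip.get_obs();print({k:o[k] for k in("t","tool_pos","tcp_rot","gripper_width")})
E
```

```text
top [[464.1, 0.0, 314.9], [0.0, 464.1, 229.2], [0.0, 0.0, 1.0]] [[0.011, -1.0, -0.013], [-0.986, -0.008, -0.166], [0.166, 0.015, -0.986]] [0.013, 0.506, 0.954]
scene [[503.1, 0.0, 324.4], [0.0, 503.1, 236.0], [0.0, 0.0, 1.0]] [[0.671, 0.741, 0.001], [0.603, -0.545, -0.583], [-0.432, 0.392, -0.813]] [-0.366, -0.285, 1.296]
{'t': 0.1, 'tool_pos': array([ 0.15106555, -0.65768565,  0.1977959 ]), 'tcp_rot': array([-3.12059541e+00, -3.53801573e-01,  1.42642257e-04]), 'gripper_width': 0.09304245766384979}
```

View pics/top0.png

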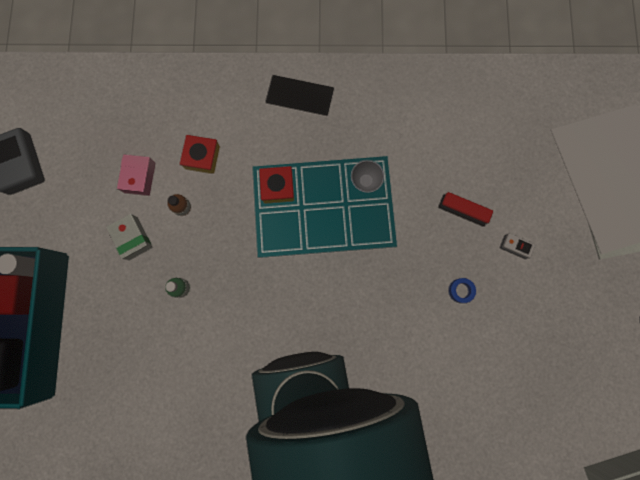

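View pics/scene0.png

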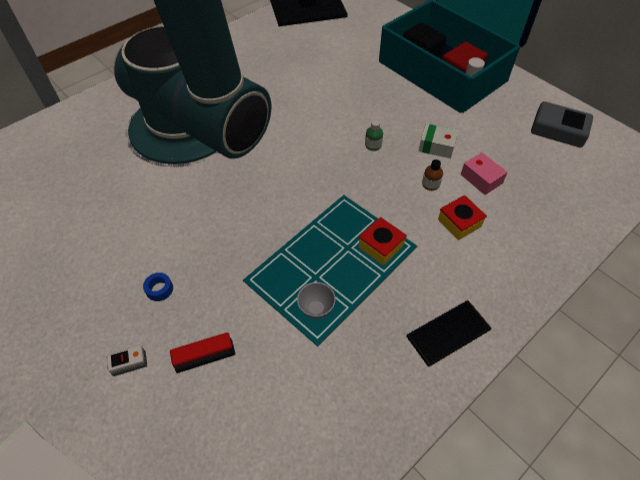

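The top view shows the mat's yellow/red box at (276,184), which is further right than the off-mat look-alike at (199,153), and the bowl at (367,177). The carton is at (128,237), amber at (178,204), tape at (462,290) and the oximeter at (517,245). So the carton goes front-left, the oximeter front-right and the amber bottle back-middle.

```bash
cat > h.py <<'E'
import numpy as np,cv2,pickle
def unproj(c,uv,z):
    uv=np.atleast_2d(np.asarray(uv,float)); K,R,t=c["camera_matrix"],np.asarray(c["R"]),np.asarray(c["t"])
    d=(np.linalg.inv(K)@np.c_[uv,np.ones(len(uv))].T).T@R; C=-R.T@t
    return C+d*((z-C[2])/d[:,2])[:,None]
def proj(c,X):
    X=np.atleast_2d(X); p=(X@np.asarray(c["R"]).T+c["t"])@np.asarray(c["camera_matrix"]).T
    return p[:,:2]/p[:,2:]
def hsv(c): return cv2.cvtColor(c["color"],cv2.COLOR_RGB2HSV)
def rect(P):
    (cx,cy),(w,h),a=cv2.minAreaRect((P[:,:2]*1000).astype(np.float32)); return (round(cx,1),round(cy,1)),(round(w,1),round(h,1)),round(a,1)
def big(m,roi=None):
    if roi: z=np.zeros_like(m); x0,y0,x1,y1=roi; z[y0:y1,x0:x1]=m[y0:y1,x0:x1]; m=z
    cs,_=cv2.findContours(m,cv2.RETR_EXTERNAL,cv2.CHAIN_APPROX_NONE); return max(cs,key=cv2.contourArea)[:,0]
E
python3 - <<'E'
from h import *
for n,roi in(("top",(240,145,410,265)),("scene",(230,180,430,360))):
    c=pickle.load(open(n+"0.pkl","rb")); H=hsv(c)
    b=big(cv2.inRange(H,(80,100,30),(100,255,255)),roi)
    print(n,"mat",rect(unproj(c,cv2.convexHull(b)[:,0],.004)))
c=pickle.load(open("top0.pkl","rb")); s=pickle.load(open("scene0.pkl","rb"))
for nm,uv,z in(("boxlid",(276,183),.046),("bowl",(367,177),.044),("carton",(126,233),.04),("ambercap",(174,201),.075),("greencap",(171,288),.075),("tape",(462,290),.025),("oxi",(517,244),.031),("stapler",(466,208),.04)):
    print(nm,(unproj(c,uv,z)[0]*1000).round())
for nm,uv,z in(("carton",(440,137),.04),("ambercap",(436,164),.075),("tape",(158,284),.025),("oxi",(126,357),.031)):
    print("s",nm,(unproj(s,uv,z)[0]*1000).round())
I=c["color"][:,:,::-1]
a=cv2.resize(I[180:270,90:190],(400,360),interpolation=cv2.INTER_CUBIC);b=cv2.resize(I[210:300,450:550],(400,360),interpolation=cv2.INTER_CUBIC)
cv2.imwrite("pics/z.png",np.hstack([a,b]))
E
```

```text
top mat ((566.7, -0.4), (207.9, 307.1), 4.9)
scene mat ((566.6, 0.0), (208.8, 309.8), 5.0)
boxlid [607. 103.  46.]
bowl [622. -95.  44.]
carton [495. 426.  40.]
ambercap [558. 314.  75.]
greencap [376. 309.  75.]
tape [ 380. -297.   25.]
oxi [ 479. -417.   31.]
stapler [ 555. -309.   40.]
s carton [495. 421.  40.]
s ambercap [565. 315.  75.]
s tape [ 384. -298.   25.]
s oxi [ 481. -420.   31.]
```

View pics/z.png

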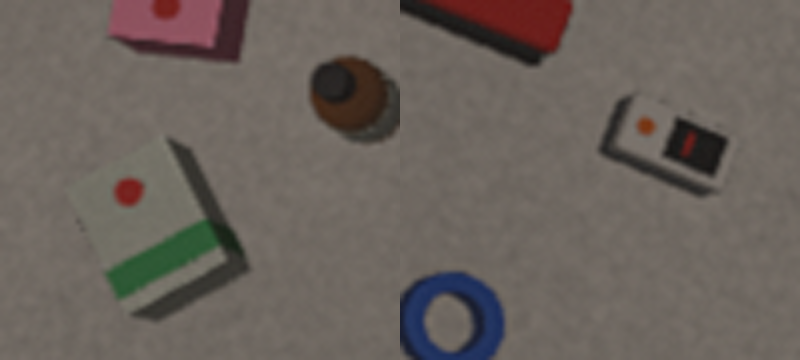

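The zoom shows the carton's top face, its long axis pointing down-right at about 27° world yaw. The oximeter is white, with its screen on the robot's right side. The mat is at (566.7, -0.2) mm with a yaw of about 5°, and both cameras agree on that. I'm moving so that the wrist camera passes over the tape and oximeter on the way.

{"method": "arm_command", "body": {"commands": [{"travel":[260,300,120]},{"travel":[260,300,120]},{"travel":[260,300,120]},{"travel":[260,300,120]},{"travel":[260,300,120]},{"travel":[260,300,120]},{"travel":[260,300,120]},{"travel":[260,300,120]},{"travel":[260,300,120]},{"travel":[260,300,120]},{"travel":[260,300,120]},{"travel":[260,300,120]}]}}

```text
validation failed for argument at $.co...
```

```bash
cat > snap.py <<'E'
import sys; from plant import manip; from h import *
n=sys.argv[1]; cam=sys.argv[2] if len(sys.argv)>2 else "wrist"
c=manip.capture(cam); cv2.imwrite(f"pics/{n}.png",c["color"][:,:,::-1]); pickle.dump(c,open(n+".pkl","wb"))
print("cam",(-np.asarray(c["R"]).T@c["t"]*1000).round(),"fwd",np.asarray(c["R"])[2].round(3))
o=manip.get_obs(); print(o["t"],(o["tool_pos"]*1000).round(1),o["tcp_rot"].round(3))
E
python3 snap.py w1
```

```text
cam [ 233. -641.  384.] fwd [-0.288 -0.066 -0.955]
0.15 [ 151.1 -657.7  197.9] [-3.121 -0.354  0.   ]
```

View pics/w1.png

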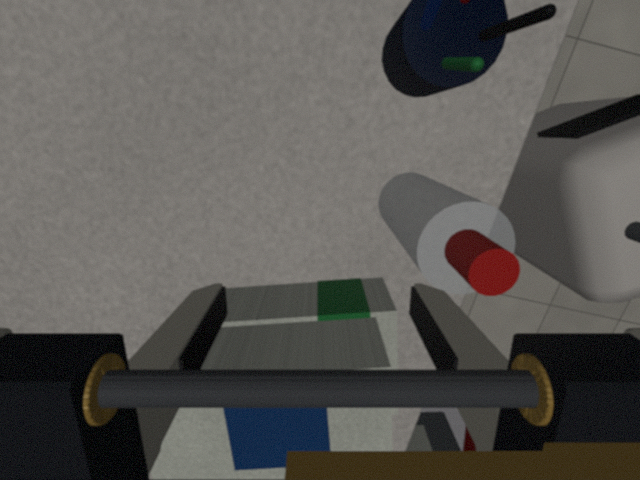

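The picture shows the gripper at its start pose among bystander items: a bottle at (465,245), boxes below, and a cup at the top right. The move was refused, probably because every field must be given. I'll go straight up first, then across.

{"method": "arm_command", "body": {"commands": [{"travel":[0,0,120],"rot":[0,0,0],"fingers":-1},{"travel":[0,0,120],"rot":[0,0,0],"fingers":-1},{"travel":[0,0,120],"rot":[0,0,0],"fingers":-1},{"travel":[200,280,130],"rot":[0,0,0],"fingers":-1},{"travel":[200,280,130],"rot":[0,0,0],"fingers":-1},{"travel":[200,280,130],"rot":[0,0,0],"fingers":-1},{"travel":[200,280,130],"rot":[0,0,0],"fingers":-1},{"travel":[200,280,130],"rot":[0,0,0],"fingers":-1},{"travel":[200,280,130],"rot":[0,0,0],"fingers":-1},{"travel":[200,280,130],"rot":[0,0,0],"fingers":-1},{"travel":[200,280,130],"rot":[0,0,0],"fingers":-1},{"travel":[200,280,130],"rot":[0,0,0],"fingers":-1}], "force": 25}}

```text
t: 1.15
tool_pos: [0.3533, -0.3741, 0.3291]
tcp_rot: [3.121, 0.358, 0.002]
force: [0.4, 0.0, 0.5]
gripper_width: 0.093
finger_force: 0.0
```

```bash
python3 snap.py w2
```

```text
cam [ 435. -357.  516.] fwd [-0.287 -0.068 -0.956]
1.2 [ 353.2 -374.6  329.1] [3.121e+00 3.600e-01 2.000e-03]
```

View pics/w2.png

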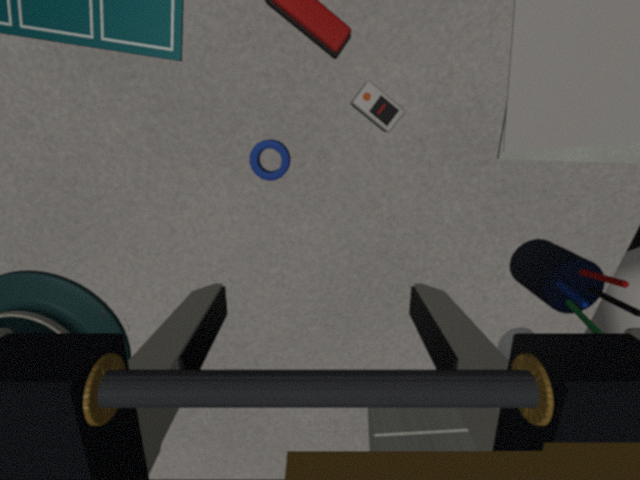

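The wrist view shows the tape at (270,160), the oximeter at (377,107) with its long axis running down-right, the stapler at (312,25) and a corner of the mat. I'll measure both and carry on to the carton.

```bash
cat >> h.py <<'E'
def tape(c,roi,z=.025):
    H=hsv(c); b=big(cv2.inRange(H,(105,120,40),(130,255,255)),roi)
    return rect(unproj(c,b,z))
def bright(c,roi,z,thr,sat=60,k=0):
    H=hsv(c); m=cv2.inRange(H,(0,0,thr),(180,sat,255)); m=cv2.morphologyEx(m,cv2.MORPH_CLOSE,np.ones((k,k))) if k else m
    b=cv2.convexHull(big(m,roi))[:,0]; return rect(unproj(c,b,z))
E
python3 - <<'E'
from h import *
for n,rt,ro in(("w2",(240,130,300,190),(340,70,415,140)),("top0",(440,270,485,310),(495,225,540,265)),("scene0",(135,265,180,305),(100,340,152,380))):
    c=pickle.load(open(n+".pkl","rb")); H=hsv(c); g=H[ro[1]:ro[3],ro[0]:ro[2],2]
    print(n,np.percentile(g,[10,50,90,97]),"tape",tape(c,rt,.022))
    for t in(150,165,180): 
        try: print("  ox",t,bright(c,ro,.031,int(t*np.percentile(g,97)/200)))
        except Exception as e: print(e)
for n,ro in(("top0",(100,208,155,262)),("scene0",(412,115,465,165))):
    c=pickle.load(open(n+".pkl","rb")); H=hsv(c); g=H[ro[1]:ro[3],ro[0]:ro[2],2]
    for t in(150,165): print(n,"carton",bright(c,ro,.04,int(t*np.percentile(g,97)/200),255,7))
E
```

```text
w2 [ 80. 113. 120. 128.] tape ((382.4, -303.0), (50.5, 51.6), 57.0)
  ox 150 ((479.8, -424.8), (81.5, 97.1), 13.1)
  ox 165 ((479.8, -424.8), (81.5, 97.1), 13.1)
  ox 180 ((479.3, -425.6), (58.0, 30.2), 66.2)
top0 [ 54.   113.   118.   120.03] tape ((380.4, -299.0), (51.2, 50.9), 44.2)
  ox 150 ((478.4, -417.3), (84.5, 99.8), 0.5)
  ox 165 ((478.4, -417.3), (84.5, 99.8), 0.5)
  ox 180 ((478.4, -417.4), (84.5, 99.7), 0.5)
scene0 [ 35. 141. 149. 151.] tape ((386.2, -300.7), (51.2, 65.3), 80.7)
  ox 150 ((483.1, -423.4), (107.5, 72.7), 47.9)
  ox 165 ((483.1, -423.4), (107.5, 72.7), 47.9)
  ox 180 ((483.1, -423.4), (107.5, 72.7), 47.9)
top0 carton ((491.9, 423.8), (116.0, 125.3), 0.5)
top0 carton ((491.9, 423.8), (116.0, 125.3), 0.5)
scene0 carton ((497.0, 415.6), (129.7, 182.6), 42.1)
scene0 carton ((497.0, 415.6), (129.7, 182.6), 42.1)
```

{"method": "arm_command", "body": {"commands": [{"travel":[90,170,0],"rot":[0,0,0],"fingers":-1},{"travel":[90,170,0],"rot":[0,0,0],"fingers":-1},{"travel":[90,170,0],"rot":[0,0,0],"fingers":-1},{"travel":[90,170,0],"rot":[0,0,0],"fingers":-1},{"travel":[100,500,0],"rot":[0,0,0.24],"fingers":-1},{"travel":[100,500,0],"rot":[0,0,0.24],"fingers":-1},{"travel":[100,500,0],"rot":[0,0,0.24],"fingers":-1},{"travel":[100,500,0],"rot":[0,0,0.24],"fingers":-1},{"travel":[100,500,0],"rot":[0,0,0.24],"fingers":-1},{"travel":[100,500,0],"rot":[0,0,0.24],"fingers":-1},{"travel":[100,500,0],"rot":[0,0,0.24],"fingers":-1},{"travel":[100,500,0],"rot":[0,0,0.24],"fingers":-1}]}}

```text
t: 2.2
tool_pos: [0.4497, 0.1035, 0.3285]
tcp_rot: [3.057, 0.724, 0.0]
force: [0.9, -0.7, 0.3]
gripper_width: 0.0933
finger_force: 0.0
```

{"method": "arm_command", "body": {"commands": [{"travel":[-15,290,-60],"rot":[0,0,0],"fingers":-1},{"travel":[-15,290,-60],"rot":[0,0,0],"fingers":-1},{"travel":[-15,290,-60],"rot":[0,0,0],"fingers":-1},{"travel":[-15,290,-60],"rot":[0,0,0],"fingers":-1},{"travel":[-15,290,-60],"rot":[0,0,0],"fingers":-1},{"travel":[-15,290,-60],"rot":[0,0,0],"fingers":-1},{"travel":[-15,290,-60],"rot":[0,0,0],"fingers":-1},{"travel":[-15,290,-60],"rot":[0,0,0],"fingers":-1},{"travel":[-15,290,-60],"rot":[0,0,0],"fingers":-1}]}}

```text
t: 2.95
tool_pos: [0.4348, 0.3933, 0.2666]
tcp_rot: [3.055, 0.728, -0.004]
force: [-0.9, 0.7, 0.7]
gripper_width: 0.0929
finger_force: 0.0
```

```bash
python3 snap.py w3
```

```text
cam [510. 430. 453.] fwd [-0.266 -0.136 -0.954]
3.0 [435.1 392.1 267.6] [ 3.055e+00  7.260e-01 -2.000e-03]
```

View pics/w3.png

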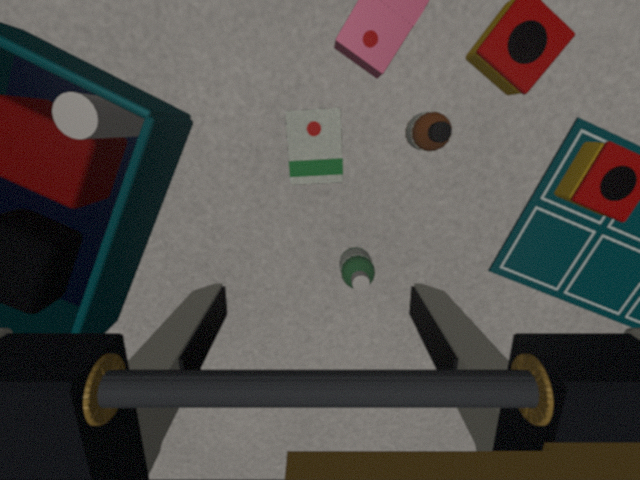

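The carton's top face is at about (287–343, 108–183), so the gripper yaw is within a couple of degrees. The amber cap is at (438,131), the green bottle at (355,270), and the bin's edge at column 190.

```bash
python3 - <<'E'
from h import *
c=pickle.load(open("w3.pkl","rb")); H=hsv(c); print(np.median(H[190:260,200:300,2]),np.median(H[140:155,295:335,2]))
for t in(130,136,142): print(t,bright(c,(270,95,360,200),.04,t,255,9))
print("binrim",*[(unproj(c,(190,122),z)[0]*1000).round() for z in(0,.1)], "bin foot/other",(unproj(c,(120,325),.0)[0]*1000).round())
m=cv2.inRange(H,(0,80,20),(20,255,255)); b=big(m,(395,100,460,160)); print("amberpx",cv2.minEnclosingCircle(b))
t0=pickle.load(open("top0.pkl","rb"));s0=pickle.load(open("scene0.pkl","rb"))
print("cap",(unproj(c,(438,131),.075)[0]*1000).round())
# triangulate carton red dot
R=[]
for d,roi in((c,(300,115,330,140)),(t0,(112,220,132,240)),(s0,(440,130,456,144))):
    b=cv2.inRange(hsv(d),(0,100,60),(8,255,255))|cv2.inRange(hsv(d),(170,100,60),(180,255,255)); z=np.zeros_like(b);z[roi[1]:roi[3],roi[0]:roi[2]]=1
    ys,xs=np.nonzero(b*z); print("dot",(xs.mean().round(1),ys.mean().round(1)),(unproj(d,(xs.mean(),ys.mean()),.04)[0]*1000).round(1))
E
```

```text
125.0 130.0
130 ((500.1, 427.5), (85.5, 99.5), 26.8)
136 ((518.1, 417.7), (33.6, 20.5), 36.1)Traceback (most recent call last):
  File "<stdin>", line 3, in <module>
  File "h.py", line 20, in bright
    b=cv2.convexHull(big(m,roi))[:,0]; return rect(unproj(c,b,z))
                     ~~~^^^^^^^
  File "h.py", line 14, in big
    cs,_=cv2.findContours(m,cv2.RETR_EXTERNAL,cv2.CHAIN_APPROX_NONE); return max(cs,key=cv2.contourArea)[:,0]
                                                                             ~~~^^^^^^^^^^^^^^^^^^^^^^^^
ValueError: max() iterable argument is empty
```

```bash
python3 - <<'E'
from h import *
c=pickle.load(open("w3.pkl","rb")); I=c["color"][95:200,255:375,::-1]
g=np.clip((cv2.GaussianBlur(I,(3,3),0).astype(float)-80)*2.5,0,255).astype(np.uint8)
cv2.imwrite("pics/z3.png",cv2.resize(g,(720,630),interpolation=cv2.INTER_CUBIC)[:600])
H=hsv(c)
g=cv2.inRange(H,(50,80,30),(85,255,255)); b=big(g,(280,150,350,185)); print("band",rect(unproj(c,b,.04)))
z=np.zeros_like(g); z[115:140,300:330]=1; m=(cv2.inRange(H,(0,100,60),(8,255,255))|cv2.inRange(H,(170,100,60),(180,255,255)))*z
ys,xs=np.nonzero(m); print("dot",xs.mean(),ys.mean(),(unproj(c,(xs.mean(),ys.mean()),.04)[0]*1000).round(1))
print("cap",(unproj(c,(438,131),.075)[0]*1000).round(),"binrim",*[(unproj(c,(190,122),z)[0]*1000).round() for z in(0,.1)])
E
```

```text
band ((470.8, 412.2), (16.4, 58.5), 29.8)
dot 313.4620253164557 128.2594936708861 [507.4 432.8  40. ]
cap [562. 320.  75.] binrim [447. 568.   0.] [461. 537. 100.]
```

View pics/z3.png

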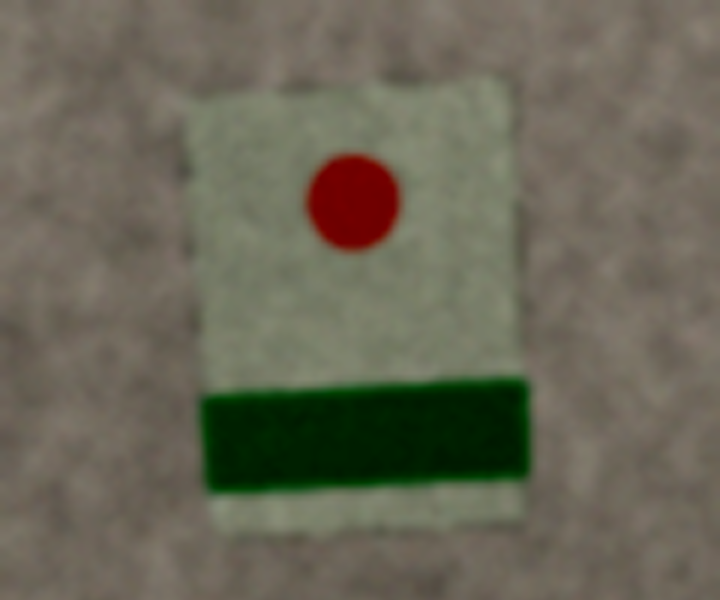

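The zoom gives the top-face corners as (286.7,111.7), (339.7,108.3), (342.2,182.5) and (290.8,183.8).

```bash
python3 - <<'E'
from h import *
c=pickle.load(open("w3.pkl","rb")); P=unproj(c,[(286.7,111.7),(339.7,108.3),(342.2,182.5),(290.8,183.8)],.04)*1000
print(P.round(1).tolist(),P.mean(0).round(1)); 
d=(P[0]+P[1]-P[2]-P[3]);print(np.degrees(np.arctan2(d[1],d[0])),np.linalg.norm(d)/2)
t=pickle.load(open("top0.pkl","rb")); Z=np.array([(165,137),(70,187),(128,300),(222,250)])/4+[90,180]
P=unproj(t,Z,.04)*1000; print(P.round(1).tolist(),P.mean(0).round(1)); d=P[0]+P[1]-P[2]-P[3];print(np.degrees(np.arctan2(d[1],d[0])),np.linalg.norm(d)/2)
E
```

```text
[[509.7, 466.2, 40.0], [538.5, 416.8, 40.0], [469.4, 377.1, 40.0], [441.6, 428.8, 40.0]] [489.8 422.2  40. ]
29.326664688479696 78.62808756363584
[[536.0, 417.3, 40.0], [507.9, 467.0, 40.0], [446.8, 430.5, 40.0], [474.2, 381.8, 40.0]] [491.2 424.1  40. ]
30.396036457273702 71.25243707390312
```

Both views agree: the carton is at (490.5, 422.5) with a yaw of about 29.5°. Now I'll grasp it.

{"method": "arm_command", "body": {"commands": [{"travel":[55,30,-40],"rot":[0,0,0.05],"fingers":-1},{"travel":[55,30,-80],"rot":[0,0,0.05],"fingers":-1},{"travel":[55,30,-120],"rot":[0,0,0.05],"fingers":-1},{"travel":[55,30,-160],"rot":[0,0,0.05],"fingers":-1},{"travel":[55,30,-200],"rot":[0,0,0.05],"fingers":-1},{"travel":[55,30,-230],"rot":[0,0,0.05],"fingers":-1},{"travel":[55,30,-250],"rot":[0,0,0.05],"fingers":-1},{"travel":[55,30,-259],"rot":[0,0,0.05],"fingers":-1},{"travel":[55,30,-259],"rot":[0,0,0.05],"fingers":-1},{"travel":[55,30,-259],"rot":[0,0,0.05],"fingers":1},{"travel":[55,30,-259],"rot":[0,0,0.05],"fingers":1},{"travel":[55,30,-259],"rot":[0,0,0.05],"fingers":1}], "force": 20}}

```text
t: 4.0
tool_pos: [0.491, 0.4226, 0.012]
tcp_rot: [-3.037, -0.801, -0.005]
force: [-0.5, 0.7, 0.3]
gripper_width: 0.0775
finger_force: 0.0
```

{"method": "arm_command", "body": {"commands": [{"travel":[0,0,0],"rot":[0,0,0],"fingers":1},{"travel":[0,0,0],"rot":[0,0,0],"fingers":1},{"travel":[0,0,0],"rot":[0,0,0],"fingers":1},{"travel":[0,0,0],"rot":[0,0,0],"fingers":1},{"travel":[0,0,0],"rot":[0,0,0],"fingers":1},{"travel":[0,0,0],"rot":[0,0,0],"fingers":1}]}}

```text
t: 4.5
tool_pos: [0.49, 0.4225, 0.0103]
tcp_rot: [-3.037, -0.801, -0.001]
force: [-2.8, -0.7, 6.3]
gripper_width: 0.0601
finger_force: 20.0
```

{"method": "arm_command", "body": {"commands": [{"travel":[0,0,40],"rot":[0,0,0],"fingers":1},{"travel":[0,0,80],"rot":[0,0,0],"fingers":1},{"travel":[2,-20,110],"rot":[0,0,0],"fingers":1},{"travel":[4,-60,110],"rot":[0,0,-0.1],"fingers":1},{"travel":[6,-100,110],"rot":[0,0,-0.2],"fingers":1},{"travel":[8,-140,110],"rot":[0,0,-0.3],"fingers":1},{"travel":[10,-180,110],"rot":[0,0,-0.428],"fingers":1},{"travel":[13,-220,110],"rot":[0,0,-0.428],"fingers":1},{"travel":[15,-260,110],"rot":[0,0,-0.428],"fingers":1},{"travel":[17,-300,90],"rot":[0,0,-0.428],"fingers":1},{"travel":[18,-327,60],"rot":[0,0,-0.428],"fingers":1},{"travel":[18,-327,30],"rot":[0,0,-0.428],"fingers":1}]}}

```text
t: 5.5
tool_pos: [0.5084, 0.0912, 0.0396]
tcp_rot: [3.138, 0.133, 0.004]
force: [0.2, 0.2, -1.7]
gripper_width: 0.0597
finger_force: 20.0
```

{"method": "arm_command", "body": {"commands": [{"travel":[0,0,0],"rot":[0,0,0],"fingers":1},{"travel":[0,0,0],"rot":[0,0,0],"fingers":1},{"travel":[0,0,0],"rot":[0,0,0],"fingers":1}]}}

```text
t: 5.75
tool_pos: [0.5085, 0.0958, 0.0412]
tcp_rot: [-3.138, -0.139, -0.002]
force: [1.6, 0.1, -1.1]
gripper_width: 0.0597
finger_force: 20.0
```

```bash
python3 snap.py t4 top; python3 -c "
from h import *
c=pickle.load(open('t4.pkl','rb'));I=c['color'][140:265,240:410,::-1];cv2.imwrite('pics/t4z.png',cv2.resize(I,(680,500),interpolation=cv2.INTER_CUBIC))"
```

```text
cam [ 341.    3. 1025.] fwd [ 0.166  0.015 -0.986]
5.8 [508.8  96.1  41.6] [-3.138e+00 -1.400e-01 -3.000e-03]
```

View pics/t4z.png

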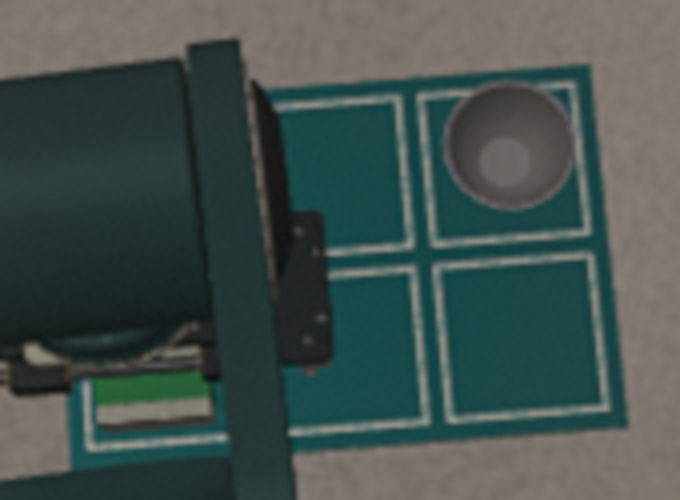

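The top view shows the carton held over the front-left square, with its green band at (150,385) in the zoom and parallel to the lines. Lowering, releasing and lifting.

{"method": "arm_command", "body": {"commands": [{"travel":[-0.5,-1,-12],"rot":[0,0,0],"fingers":1},{"travel":[-0.5,-1,-21],"rot":[0,0,0],"fingers":1},{"travel":[-0.5,-1,-26],"rot":[0,0,0],"fingers":1},{"travel":[-0.5,-1,-27],"rot":[0,0,0],"fingers":1},{"travel":[-0.5,-1,-27],"rot":[0,0,0],"fingers":1},{"travel":[-0.5,-1,-27],"rot":[0,0,0],"fingers":1},{"travel":[-0.5,-1,-27],"rot":[0,0,0],"fingers":0},{"travel":[-0.5,-1,-27],"rot":[0,0,0],"fingers":-0.8},{"travel":[-0.5,-1,-27],"rot":[0,0,0],"fingers":-0.8},{"travel":[-0.5,-1,-27],"rot":[0,0,0],"fingers":-0.8},{"travel":[-0.5,-1,-27],"rot":[0,0,0],"fingers":-0.8},{"travel":[-0.5,-1,-27],"rot":[0,0,0],"fingers":-0.8}]}}

```text
t: 6.8
tool_pos: [0.5073, 0.0941, 0.0123]
tcp_rot: [3.139, 0.138, -0.0]
force: [0.5, -0.3, -0.6]
gripper_width: 0.0829
finger_force: 0.0
```

{"method": "arm_command", "body": {"commands": [{"travel":[0,0,30],"rot":[0,0,0],"fingers":-0.8},{"travel":[0,0,65],"rot":[0,0,0],"fingers":-0.8},{"travel":[0,0,105],"rot":[0,0,0],"fingers":-0.8},{"travel":[0,0,145],"rot":[0,0,0],"fingers":-0.8},{"travel":[-40,-40,185],"rot":[0,0,0],"fingers":-1},{"travel":[-60,-80,200],"rot":[0,0,0],"fingers":-1},{"travel":[-80,-120,200],"rot":[0,0,0],"fingers":-1},{"travel":[-90,-160,200],"rot":[0,0,0],"fingers":-1},{"travel":[-100,-200,200],"rot":[0,0,0],"fingers":-1},{"travel":[-110,-240,200],"rot":[0,0,0],"fingers":-1},{"travel":[-120,-280,200],"rot":[0,0,0],"fingers":-1},{"travel":[-120,-320,200],"rot":[0,0,0],"fingers":-1}]}}

```text
t: 7.8
tool_pos: [0.389, -0.2, 0.213]
tcp_rot: [3.138, 0.138, 0.002]
force: [1.5, 1.2, -0.4]
gripper_width: 0.093
finger_force: 0.0
```

```bash
python3 snap.py t5 top; python3 snap.py w5; python3 -c "
from h import *
c=pickle.load(open('t5.pkl','rb'));I=c['color'][140:265,240:410,::-1];a=cv2.resize(I,(680,500),interpolation=cv2.INTER_CUBIC);cv2.imwrite('pics/t5z.png',a)"
```

```text
cam [ 341.    3. 1025.] fwd [ 0.166  0.015 -0.986]
7.85 [ 388.2 -205.9  212.4] [ 3.136  0.131 -0.   ]
cam [ 472. -200.  399.] fwd [-0.295 -0.028 -0.955]
7.9 [ 388.9 -202.8  212.2] [ 3.138e+00  1.280e-01 -1.000e-03]
```

View pics/t5z.png

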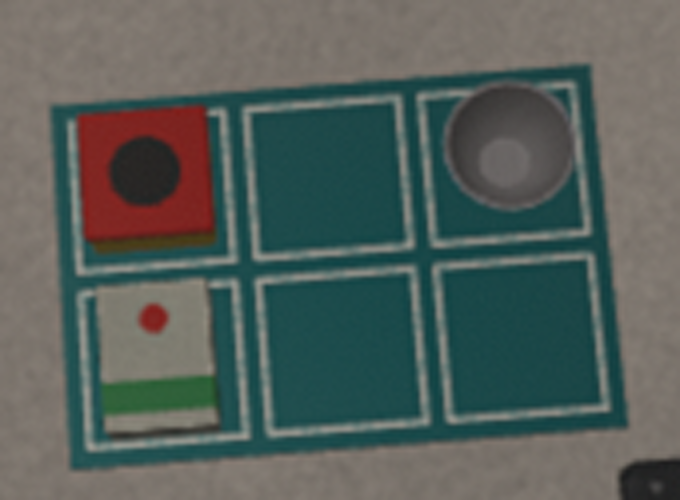

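View pics/w5.png

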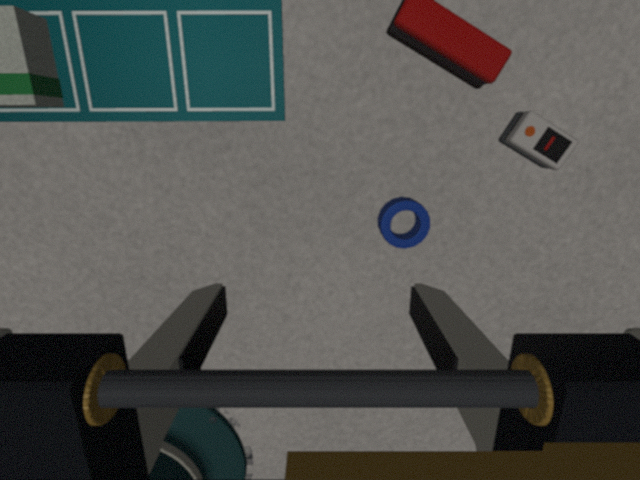

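The carton sits in the front-left square, with zoomed corners at about (97,287), (207,282), (216,424) and (105,431). In the wrist view the tape is at (404,222) and the oximeter at (541,138). Computing positions.

```bash
python3 - <<'E'
from h import *
t=pickle.load(open("t5.pkl","rb")); Z=np.array([(97,287),(207,282),(216,424),(105,431)])/4+[240,140]
P=unproj(t,Z,.044)*1000; print("carton",P.round(1).tolist(),P.mean(0).round(1))
H=hsv(t); b=big(cv2.inRange(H,(50,80,30),(78,255,255)),(260,225,300,250)); print("band",rect(unproj(t,b,.044)))
z=np.zeros(H.shape[:2],np.uint8); z[210:228,270:285]=1; m=(cv2.inRange(H,(0,100,60),(8,255,255))|cv2.inRange(H,(170,100,60),(180,255,255)))*z
ys,xs=np.nonzero(m); print("dot",(unproj(t,(xs.mean(),ys.mean()),.044)[0]*1000).round(1))
lines=np.array([(86,292),(240,281),(248,437),(92,450)])/4+[240,140]; P=unproj(t,lines,.004)*1000; print("square",P.round(1).tolist(),P.mean(0).round(1))
w=pickle.load(open("w5.pkl","rb")); print("tape",tape(w,(370,185,440,255)),tape(w,(370,185,440,255),.012))
for th in(126,132,138): print(bright(w,(490,100,590,180),.031,th,255,5))
E
```

```text
carton [[542.9, 127.1, 44.0], [546.2, 67.7, 44.0], [468.9, 61.5, 44.0], [464.6, 120.6, 44.0]] [505.7  94.3  44. ]
band ((485.3, 92.9), (16.2, 62.2), 4.6)
dot [526.8  97.2  44. ]
square [[548.3, 138.3, 4.0], [555.3, 51.8, 4.0], [467.1, 46.0, 4.0], [459.0, 132.4, 4.0]] [507.4  92.1   4. ]
tape ((383.3, -300.5), (55.7, 50.5), 51.6) ((380.2, -304.0), (57.7, 52.3), 51.6)
((475.2, -452.3), (0.0, 0.0), 0.0)Traceback (most recent call last):
  File "<stdin>", line 9, in <module>
  File "h.py", line 20, in bright
    b=cv2.convexHull(big(m,roi))[:,0]; return rect(unproj(c,b,z))
                     ~~~^^^^^^^
  File "h.py", line 14, in big
    cs,_=cv2.findContours(m,cv2.RETR_EXTERNAL,cv2.CHAIN_APPROX_NONE); return max(cs,key=cv2.contourArea)[:,0]
                                                                             ~~~^^^^^^^^^^^^^^^^^^^^^^^^
ValueError: max() iterable argument is empty
```

{"method": "arm_command", "body": {"commands": [{"travel":[-6,-40,-20],"rot":[0,0,0],"fingers":-1},{"travel":[-6,-70,-60],"rot":[0,0,0],"fingers":-1},{"travel":[-6,-98,-90],"rot":[0,0,0],"fingers":-1},{"travel":[-6,-98,-130],"rot":[0,0,0],"fingers":-1},{"travel":[-6,-98,-160],"rot":[0,0,0],"fingers":-1},{"travel":[-6,-98,-160],"rot":[0,0,0],"fingers":-1},{"travel":[-6,-98,-160],"rot":[0,0,0],"fingers":-1},{"travel":[-6,-98,-160],"rot":[0,0,0],"fingers":-1}]}}

```text
t: 8.57
tool_pos: [0.3854, -0.2964, 0.0548]
tcp_rot: [3.137, 0.139, 0.003]
force: [0.2, 1.2, -0.7]
gripper_width: 0.0925
finger_force: 0.0
```

```bash
python3 snap.py w6; python3 -c "
from h import *
c=pickle.load(open('w6.pkl','rb'))
b=big(cv2.inRange(hsv(c),(105,120,20),(130,255,255)));print(b.min(0),b.max(0),rect(unproj(c,b,.025)),rect(unproj(c,b,.012)))"
```

```text
cam [ 468. -290.  241.] fwd [-0.293 -0.028 -0.956]
8.6167 [ 385.6 -296.7   55.3] [3.136 0.139 0.004]
[284 225] [364 307] ((384.4, -302.3), (56.3, 51.6), 5.0) ((379.4, -303.0), (59.6, 54.7), 5.0)
```

{"method": "arm_command", "body": {"commands": [{"travel":[-2,-5.5,-25],"rot":[0,0,0],"fingers":-1},{"travel":[-2,-5.5,-43],"rot":[0,0,0],"fingers":-1},{"travel":[-2,-5.5,-50],"rot":[0,0,0],"fingers":-1},{"travel":[-2,-5.5,-50],"rot":[0,0,0],"fingers":-1},{"travel":[-2,-5.5,-50],"rot":[0,0,0],"fingers":1},{"travel":[-2,-5.5,-50],"rot":[0,0,0],"fingers":1},{"travel":[-2,-5.5,-50],"rot":[0,0,0],"fingers":1},{"travel":[-2,-5.5,-50],"rot":[0,0,0],"fingers":1},{"travel":[-2,-5.5,-50],"rot":[0,0,0],"fingers":1},{"travel":[-2,-5.5,-50],"rot":[0,0,0],"fingers":1},{"travel":[-2,-5.5,-50],"rot":[0,0,0],"fingers":1},{"travel":[-2,-5.5,-50],"rot":[0,0,0],"fingers":1}], "force": 15}}

```text
t: 9.62
tool_pos: [0.3824, -0.3018, 0.0026]
tcp_rot: [3.139, 0.138, 0.0]
force: [-0.5, -0.1, 2.7]
gripper_width: 0.0529
finger_force: 15.0
```

{"method": "arm_command", "body": {"commands": [{"travel":[0,0,40],"rot":[0,0,0],"fingers":1},{"travel":[0,10,80],"rot":[0,0,0],"fingers":1},{"travel":[15,40,100],"rot":[0,0,0],"fingers":1},{"travel":[30,78,110],"rot":[0,0,0],"fingers":1},{"travel":[43,117,110],"rot":[0,0,0],"fingers":1},{"travel":[56,156,110],"rot":[0,0,0],"fingers":1},{"travel":[69,195,110],"rot":[0,0,0],"fingers":1},{"travel":[82,234,110],"rot":[0,0,0],"fingers":1},{"travel":[94,273,110],"rot":[0,0,0],"fingers":1},{"travel":[106,312,110],"rot":[0,0,0],"fingers":1},{"travel":[116,350,110],"rot":[0,0,0],"fingers":1},{"travel":[124,385,100],"rot":[0,0,0],"fingers":1}]}}

```text
t: 10.62
tool_pos: [0.5074, 0.0857, 0.1039]
tcp_rot: [-3.138, -0.139, -0.004]
force: [1.5, -0.3, -0.3]
gripper_width: 0.0523
finger_force: 15.0
```

{"method": "arm_command", "body": {"commands": [{"travel":[0,11,-20],"rot":[0,0,0],"fingers":1},{"travel":[0,11,-35],"rot":[0,0,0],"fingers":1},{"travel":[0,11,-45],"rot":[0,0,0],"fingers":1},{"travel":[0,11,-45],"rot":[0,0,0],"fingers":1},{"travel":[0,11,-45],"rot":[0,0,0],"fingers":1},{"travel":[0,11,-45],"rot":[0,0,0],"fingers":1}]}}

```text
t: 11.12
tool_pos: [0.5068, 0.0938, 0.0584]
tcp_rot: [-3.139, -0.137, -0.002]
force: [-0.2, 0.1, -0.5]
gripper_width: 0.0529
finger_force: 15.0
```

{"method": "arm_command", "body": {"commands": [{"travel":[0,0,-6],"rot":[0,0,0],"fingers":1},{"travel":[0,0,-11],"rot":[0,0,0],"fingers":1},{"travel":[0,0,-12],"rot":[0,0,0],"fingers":1},{"travel":[0,0,-12],"rot":[0,0,0],"fingers":1},{"travel":[0,0,-12],"rot":[0,0,0],"fingers":1},{"travel":[0,0,-12],"rot":[0,0,0],"fingers":-0.5},{"travel":[0,0,-12],"rot":[0,0,0],"fingers":-0.7},{"travel":[0,0,-12],"rot":[0,0,0],"fingers":-0.7},{"travel":[0,0,-12],"rot":[0,0,0],"fingers":-0.7},{"travel":[0,0,5],"rot":[0,0,0],"fingers":-0.7},{"travel":[0,0,40],"rot":[0,0,0],"fingers":-0.7},{"travel":[0,0,80],"rot":[0,0,0],"fingers":-0.7}]}}

```text
t: 12.12
tool_pos: [0.5052, 0.0941, 0.1367]
tcp_rot: [3.138, 0.138, -0.006]
force: [1.1, -0.6, 0.8]
gripper_width: 0.079
finger_force: 0.0
```

{"method": "arm_command", "body": {"commands": [{"travel":[-2,-35,20],"rot":[0,0,0.1],"fingers":-0.7},{"travel":[-4,-75,20],"rot":[0,0,0.2],"fingers":-0.7},{"travel":[-6,-116,20],"rot":[0,0,0.3],"fingers":-0.7},{"travel":[-8,-157,20],"rot":[0,0,0.4],"fingers":-0.7},{"travel":[-10,-198,20],"rot":[0,0,0.5],"fingers":-0.7},{"travel":[-12,-239,20],"rot":[0,0,0.6],"fingers":-0.7},{"travel":[-14,-280,20],"rot":[0,0,0.7],"fingers":-0.7},{"travel":[-17,-321,20],"rot":[0,0,0.8],"fingers":-0.7},{"travel":[-20,-362,20],"rot":[0,0,0.9],"fingers":-0.7},{"travel":[-22,-403,20],"rot":[0,0,1.0],"fingers":-0.7},{"travel":[-24,-443,20],"rot":[0,0,1.1],"fingers":-0.7},{"travel":[-26,-480,10],"rot":[0,0,1.1],"fingers":-0.7}]}}

```text
t: 13.12
tool_pos: [0.4803, -0.3886, 0.1491]
tcp_rot: [2.596, 1.765, 0.001]
force: [1.2, -0.3, 0.1]
gripper_width: 0.0787
finger_force: 0.0
```

{"method": "arm_command", "body": {"commands": [{"travel":[0,-30,-30],"rot":[0,0,0],"fingers":-0.7},{"travel":[0,-30,-55],"rot":[0,0,0],"fingers":-0.7},{"travel":[0,-30,-55],"rot":[0,0,0],"fingers":-0.7},{"travel":[0,-30,-55],"rot":[0,0,0],"fingers":-0.7},{"travel":[0,-30,-55],"rot":[0,0,0],"fingers":-0.7}]}}

```text
t: 13.53
tool_pos: [0.481, -0.4155, 0.0942]
tcp_rot: [2.602, 1.758, 0.001]
force: [0.1, 0.1, 0.9]
gripper_width: 0.0791
finger_force: 0.0
```

```bash
python3 snap.py t7 top; python3 snap.py w7; python3 -c "
from h import *
c=pickle.load(open('t7.pkl','rb'));I=c['color'][190:260,245:325,::-1];a=cv2.resize(I,(320,280),interpolation=cv2.INTER_CUBIC)
w=pickle.load(open('w7.pkl','rb'));b=cv2.resize(w['color'][120:360,160:480,::-1],(480,360));o=np.zeros((360,800,3),np.uint8);o[:280,:320]=a;o[:,320:]=b;cv2.imwrite('pics/tw7.png',o)"
```

```text
cam [ 341.    3. 1025.] fwd [ 0.166  0.015 -0.986]
13.5833 [ 481.2 -415.5   94.7] [2.601e+00 1.758e+00 1.000e-03]
cam [ 513. -340.  281.] fwd [-0.108 -0.277 -0.955]
13.6333 [ 481.3 -415.5   94.8] [2.600e+00 1.758e+00 1.000e-03]
```

View pics/tw7.png

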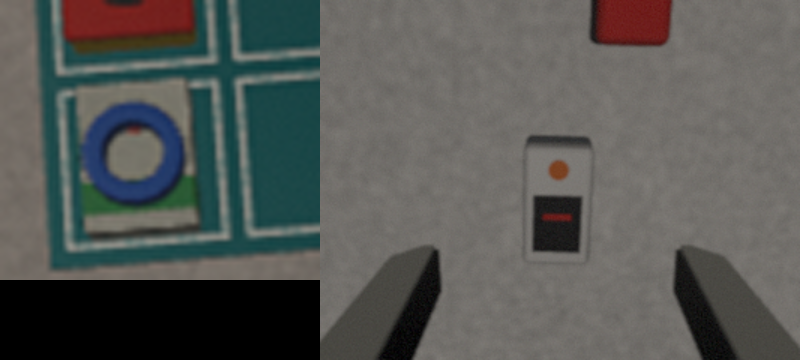

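The tape sits centred on the carton. The oximeter is aligned with the gripper, with top corners at panel pixels (527,148), (592,148), (588,262) and (526,262).

```bash
python3 - <<'E'
from h import *
w=pickle.load(open("w7.pkl","rb")); Z=(np.array([(527,148),(592,148),(588,262),(526,262)])-[320,0])*2/3+[160,120]
P=unproj(w,Z,.031)*1000; print(P.round(1).tolist(),P.mean(0).round(1)); d=P[0]+P[1]-P[2]-P[3];print(np.degrees(np.arctan2(d[1],d[0])),np.linalg.norm(d)/2,np.linalg.norm(P[0]-P[1]))
print("grip yaw",np.degrees(2*np.arctan2(1.758,2.6)))
t=pickle.load(open("t7.pkl","rb")); b=big(cv2.inRange(hsv(t),(105,120,40),(130,255,255)),(260,210,295,245)); print("tape",rect(unproj(t,b,.067)))
E
```

```text
[[477.2, -391.9, 31.0], [505.8, -403.5, 31.0], [482.8, -458.3, 31.0], [453.7, -446.5, 31.0]] [ 479.9 -425.1   31. ]
66.94095603929048 59.44948588653481 30.84727072873966
grip yaw 68.12948592637434
tape ((503.8, 94.4), (51.2, 50.6), 46.1)
```

{"method": "arm_command", "body": {"commands": [{"travel":[-1,-9,-40],"rot":[0,0,-0.02],"fingers":-0.7},{"travel":[-1,-9,-70],"rot":[0,0,-0.02],"fingers":-0.7},{"travel":[-1,-9,-86],"rot":[0,0,-0.02],"fingers":-0.7},{"travel":[-1,-9,-90],"rot":[0,0,-0.02],"fingers":-0.7},{"travel":[-1,-9,-90],"rot":[0,0,-0.02],"fingers":1},{"travel":[-1,-9,-90],"rot":[0,0,-0.02],"fingers":1},{"travel":[-1,-9,-90],"rot":[0,0,-0.02],"fingers":1},{"travel":[-1,-9,-90],"rot":[0,0,-0.02],"fingers":1},{"travel":[-1,-9,-90],"rot":[0,0,-0.02],"fingers":1},{"travel":[-1,-9,-90],"rot":[0,0,-0.02],"fingers":1},{"travel":[-1,-9,-90],"rot":[0,0,-0.02],"fingers":1},{"travel":[-1,-9,-90],"rot":[0,0,-0.02],"fingers":1}]}}

```text
t: 14.63
tool_pos: [0.4794, -0.4248, 0.0026]
tcp_rot: [2.621, 1.732, 0.0]
force: [-0.5, 1.3, 1.9]
gripper_width: 0.034
finger_force: 15.0
```

{"method": "arm_command", "body": {"commands": [{"travel":[0,0,0],"rot":[0,0,0],"fingers":1},{"travel":[0,0,0],"rot":[0,0,0],"fingers":1},{"travel":[0,0,0],"rot":[0,0,0],"fingers":1}]}}

```text
t: 14.88
tool_pos: [0.4794, -0.4248, 0.0026]
tcp_rot: [2.621, 1.732, 0.0]
force: [-1.9, 0.7, 5.0]
gripper_width: 0.0337
finger_force: 15.0
```

{"method": "arm_command", "body": {"commands": [{"travel":[0,0,40],"rot":[0,0,0],"fingers":1},{"travel":[0,0,80],"rot":[0,0,0],"fingers":1},{"travel":[4,25,110],"rot":[0,0,-0.1],"fingers":1},{"travel":[9,62,110],"rot":[0,0,-0.22],"fingers":1},{"travel":[15,102,110],"rot":[0,0,-0.34],"fingers":1},{"travel":[21,142,110],"rot":[0,0,-0.46],"fingers":1},{"travel":[26,182,110],"rot":[0,0,-0.58],"fingers":1},{"travel":[32,222,110],"rot":[0,0,-0.7],"fingers":1},{"travel":[38,262,110],"rot":[0,0,-0.82],"fingers":1},{"travel":[42,295,100],"rot":[0,0,-0.94],"fingers":1},{"travel":[46,321,75],"rot":[0,0,-1.06],"fingers":1},{"travel":[46,321,45],"rot":[0,0,-1.08],"fingers":1}]}}

```text
t: 15.88
tool_pos: [0.5268, -0.0999, 0.0483]
tcp_rot: [-3.139, -0.128, -0.006]
force: [0.7, -1.0, -0.6]
gripper_width: 0.0339
finger_force: 15.0
```

{"method": "arm_command", "body": {"commands": [{"travel":[0,0,-20],"rot":[0,0,0],"fingers":1},{"travel":[0,0,-20],"rot":[0,0,0],"fingers":1},{"travel":[0,0,-20],"rot":[0,0,0],"fingers":1},{"travel":[0,0,-20],"rot":[0,0,0],"fingers":1},{"travel":[0,0,-20],"rot":[0,0,0],"fingers":1}]}}

```text
t: 16.3
tool_pos: [0.5262, -0.1043, 0.0291]
tcp_rot: [3.138, 0.137, 0.003]
force: [0.6, 1.1, -1.1]
gripper_width: 0.0345
finger_force: 15.0
```

{"method": "arm_command", "body": {"commands": [{"travel":[0,0,-12],"rot":[0,0,0],"fingers":1},{"travel":[0,0,-21],"rot":[0,0,0],"fingers":1},{"travel":[0,0,-23],"rot":[0,0,0],"fingers":1},{"travel":[0,0,-23],"rot":[0,0,0],"fingers":1},{"travel":[0,0,-23],"rot":[0,0,0],"fingers":1},{"travel":[0,0,-23],"rot":[0,0,0],"fingers":0},{"travel":[0,0,-23],"rot":[0,0,0],"fingers":-0.3},{"travel":[0,0,-23],"rot":[0,0,0],"fingers":-0.3},{"travel":[0,0,-23],"rot":[0,0,0],"fingers":-0.3},{"travel":[0,0,-8],"rot":[0,0,0],"fingers":-0.3},{"travel":[0,0,30],"rot":[0,0,0],"fingers":-0.3},{"travel":[0,0,70],"rot":[0,0,0],"fingers":-0.4}]}}

```text
t: 17.3
tool_pos: [0.5241, -0.1034, 0.0968]
tcp_rot: [-3.137, -0.138, 0.006]
force: [0.6, 0.3, 0.5]
gripper_width: 0.0628
finger_force: 0.0
```

{"method": "arm_command", "body": {"commands": [{"travel":[0,0,40],"rot":[0,0,0.1],"fingers":-0.4},{"travel":[0,0,80],"rot":[0,0,0.22],"fingers":-0.4},{"travel":[0,30,90],"rot":[0,0,0.34],"fingers":-0.4},{"travel":[2,70,90],"rot":[0,0,0.46],"fingers":-0.4},{"travel":[5,110,90],"rot":[0,0,0.58],"fingers":-0.4},{"travel":[8,150,90],"rot":[0,0,0.7],"fingers":-0.4},{"travel":[12,190,90],"rot":[0,0,0.82],"fingers":-0.4},{"travel":[16,230,90],"rot":[0,0,0.94],"fingers":-0.4},{"travel":[20,270,90],"rot":[0,0,1.06],"fingers":-0.4},{"travel":[24,310,90],"rot":[0,0,1.18],"fingers":-0.4},{"travel":[28,350,90],"rot":[0,0,1.3],"fingers":-0.4},{"travel":[32,385,90],"rot":[0,0,1.42],"fingers":-0.4}]}}

```text
t: 18.3
tool_pos: [0.557, 0.2839, 0.1871]
tcp_rot: [-2.283, -2.158, 0.0]
force: [0.0, -1.1, 0.1]
gripper_width: 0.0649
finger_force: 0.0
```

{"method": "arm_command", "body": {"commands": [{"travel":[0,0,0],"rot":[0,0,0.12],"fingers":-0.4},{"travel":[0,0,0],"rot":[0,0,0.15],"fingers":-0.4},{"travel":[0,0,0],"rot":[0,0,0.15],"fingers":-0.4},{"travel":[0,0,0],"rot":[0,0,0.15],"fingers":-0.4}]}}

```text
t: 18.63
tool_pos: [0.5573, 0.2812, 0.1871]
tcp_rot: [-2.124, -2.314, 0.001]
force: [-0.4, 0.1, 0.1]
gripper_width: 0.0652
finger_force: 0.0
```

```bash
python3 snap.py t8 top; python3 snap.py w8; python3 -c "
from h import *
c=pickle.load(open('t8.pkl','rb'));I=c['color'][150:260,310:410,::-1];a=cv2.resize(I,(300,330),interpolation=cv2.INTER_CUBIC)
w=pickle.load(open('w8.pkl','rb'));b=cv2.resize(w['color'][:,:,::-1],(500,375));o=np.zeros((375,800,3),np.uint8);o[:330,:300]=a;o[:,300:]=b;cv2.imwrite('pics/tw8.png',o)"
```

```text
cam [ 341.    3. 1025.] fwd [ 0.166  0.015 -0.986]
18.6833 [557.4 281.  187.3] [-2.125 -2.314  0.   ]
cam [551. 362. 374.] fwd [ 0.025 -0.296 -0.955]
18.7333 [557.4 280.9 187.4] [-2.125 -2.314 -0.   ]
```

View pics/tw8.png

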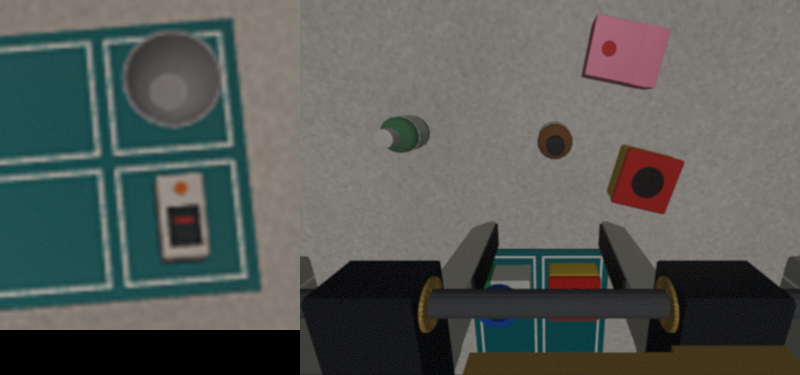

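The oximeter is centred in its square, screen up. In the wrist view the amber bottle is at panel (555,140), and the nearest look-alike corner is at (610,190).

```bash
python3 - <<'E'
from h import *
w=pickle.load(open("w8.pkl","rb")); H=hsv(w); roi=(295,145,360,215)
f=lambda m:cv2.minEnclosingCircle(big(m,roi))
cap=cv2.inRange(H,(0,0,0),(180,255,45)); am=cv2.inRange(H,(0,90,20),(25,255,255))
for n,m,zs in(("cap",cap,(.075,)),("amber",am|cap,(.04,.055))):
    (u,v),r=f(m); print(n,(u,v),r,[(unproj(w,(u,v),z)[0]*1000).round(1).tolist() for z in zs])
b=big(am|cap,roi); print(b.min(0),b.max(0))
print("box corners",[(unproj(w,np.array(p)*1.28-[384,0],z)[0]*1000).round() .tolist() for p,z in(((610,193),0),((612,193),.02),((622,146),.02))])
t=pickle.load(open("top0.pkl","rb"));print("topcap",(unproj(t,(173.2,200.5),.075)[0]*1000).round(1))
E
```

```text
cap (326.1676940917969, 185.9923095703125) 12.604514122009277 [[562.0, 317.3, 75.0]]
amber (326.2195129394531, 180.48780822753906) 21.922208786010742 [[562.8, 317.1, 40.0], [562.3, 319.1, 55.0]]
[305 159] [347 202]
box corners [[647.0, 246.0, 0.0], [645.0, 253.0, 20.0], [648.0, 315.0, 20.0]]
topcap [559.2 316.   75. ]
```

{"method": "arm_command", "body": {"commands": [{"travel":[4.5,36.5,0],"rot":[0,0,0],"fingers":-0.4},{"travel":[4.5,36.5,-30],"rot":[0,0,0],"fingers":-0.4},{"travel":[4.5,36.5,-70],"rot":[0,0,0],"fingers":-0.4},{"travel":[4.5,36.5,-105],"rot":[0,0,0],"fingers":-0.4},{"travel":[4.5,36.5,-140],"rot":[0,0,0],"fingers":-0.4},{"travel":[4.5,36.5,-165],"rot":[0,0,0],"fingers":-0.4},{"travel":[4.5,36.5,-178],"rot":[0,0,0],"fingers":-0.4},{"travel":[4.5,36.5,-178],"rot":[0,0,0],"fingers":-0.4},{"travel":[4.5,36.5,-178],"rot":[0,0,0],"fingers":-0.4},{"travel":[4.5,36.5,-178],"rot":[0,0,0],"fingers":-0.2},{"travel":[4.5,36.5,-178],"rot":[0,0,0],"fingers":0},{"travel":[4.5,36.5,-178],"rot":[0,0,0],"fingers":1}], "force": 15}}

```text
t: 19.73
tool_pos: [0.5627, 0.3181, 0.0112]
tcp_rot: [2.122, 2.315, 0.004]
force: [-0.1, -0.7, 0.0]
gripper_width: 0.0494
finger_force: 0.0
```

{"method": "arm_command", "body": {"commands": [{"travel":[0,0,0],"rot":[0,0,0],"fingers":1},{"travel":[0,0,0],"rot":[0,0,0],"fingers":1},{"travel":[0,0,0],"rot":[0,0,0],"fingers":1},{"travel":[0,0,0],"rot":[0,0,0],"fingers":1},{"travel":[0,0,0],"rot":[0,0,0],"fingers":1}]}}

```text
t: 20.15
tool_pos: [0.5622, 0.318, 0.0104]
tcp_rot: [2.122, 2.316, 0.002]
force: [-1.1, -0.2, 7.3]
gripper_width: 0.0412
finger_force: 15.0
```

{"method": "arm_command", "body": {"commands": [{"travel":[0,0,30],"rot":[0,0,0],"fingers":1},{"travel":[0,0,70],"rot":[0,0,0],"fingers":1},{"travel":[0,0,110],"rot":[0,0,0],"fingers":1},{"travel":[4,-30,130],"rot":[0,0,0],"fingers":1},{"travel":[11,-68,130],"rot":[0,0,0],"fingers":1},{"travel":[18,-106,130],"rot":[0,0,0],"fingers":1},{"travel":[24,-144,130],"rot":[0,0,0],"fingers":1},{"travel":[31,-182,130],"rot":[0,0,0],"fingers":1},{"travel":[38,-220,130],"rot":[0,0,0],"fingers":1},{"travel":[44,-258,130],"rot":[0,0,0],"fingers":1},{"travel":[50,-292,130],"rot":[0,0,0],"fingers":1},{"travel":[54,-314,130],"rot":[0,0,0],"fingers":1}]}}

```text
t: 21.15
tool_pos: [0.6159, 0.0007, 0.1394]
tcp_rot: [2.124, 2.314, -0.0]
force: [0.5, 0.8, -1.7]
gripper_width: 0.0415
finger_force: 15.0
```

{"method": "arm_command", "body": {"commands": [{"travel":[0,0,-20],"rot":[0,0,0],"fingers":1},{"travel":[0,0,-55],"rot":[0,0,0],"fingers":1},{"travel":[0,0,-85],"rot":[0,0,0],"fingers":1},{"travel":[0,0,-105],"rot":[0,0,0],"fingers":1},{"travel":[0,0,-110],"rot":[0,0,0],"fingers":1},{"travel":[0,0,-110],"rot":[0,0,0],"fingers":1},{"travel":[0,0,-110],"rot":[0,0,0],"fingers":1},{"travel":[0,0,-110],"rot":[0,0,0],"fingers":1}]}}

```text
t: 21.82
tool_pos: [0.6169, 0.0038, 0.0314]
tcp_rot: [2.121, 2.315, 0.003]
force: [0.7, -0.0, -1.9]
gripper_width: 0.0416
finger_force: 15.0
```

{"method": "arm_command", "body": {"commands": [{"travel":[0,0,-9],"rot":[0,0,0],"fingers":1},{"travel":[0,0,-15],"rot":[0,0,0],"fingers":1},{"travel":[0,0,-17.5],"rot":[0,0,0],"fingers":1},{"travel":[0,0,-17.5],"rot":[0,0,0],"fingers":1},{"travel":[0,0,-17.5],"rot":[0,0,0],"fingers":1},{"travel":[0,0,-17.5],"rot":[0,0,0],"fingers":1},{"travel":[0,0,-17.5],"rot":[0,0,0],"fingers":0},{"travel":[0,0,-17.5],"rot":[0,0,0],"fingers":-0.2},{"travel":[0,0,-17.5],"rot":[0,0,0],"fingers":-0.4},{"travel":[0,0,-17.5],"rot":[0,0,0],"fingers":-0.4},{"travel":[0,0,-17.5],"rot":[0,0,0],"fingers":-0.4},{"travel":[0,0,-17.5],"rot":[0,0,0],"fingers":-0.4}]}}

```text
t: 22.82
tool_pos: [0.6158, 0.0038, 0.0117]
tcp_rot: [-2.123, -2.316, 0.0]
force: [0.1, 0.2, -0.6]
gripper_width: 0.0648
finger_force: 0.0
```

{"method": "arm_command", "body": {"commands": [{"travel":[0,0,20],"rot":[0,0,0],"fingers":-0.4},{"travel":[0,0,55],"rot":[0,0,0],"fingers":-0.4},{"travel":[0,0,95],"rot":[0,0,0],"fingers":-0.4},{"travel":[0,0,135],"rot":[0,0,0],"fingers":-0.4},{"travel":[0,0,175],"rot":[0,0,0],"fingers":-0.4},{"travel":[-20,-30,200],"rot":[0,0,0],"fingers":-0.4},{"travel":[-40,-65,200],"rot":[0,0,0],"fingers":-0.4},{"travel":[-60,-100,200],"rot":[0,0,0],"fingers":-0.4},{"travel":[-80,-135,200],"rot":[0,0,0],"fingers":-0.4},{"travel":[-100,-170,200],"rot":[0,0,0],"fingers":-0.4},{"travel":[-120,-205,200],"rot":[0,0,0],"fingers":-0.4},{"travel":[-140,-240,200],"rot":[0,0,0],"fingers":-0.4}]}}

```text
t: 23.82
tool_pos: [0.4746, -0.2376, 0.2121]
tcp_rot: [2.122, 2.316, 0.0]
force: [0.3, -0.3, 0.1]
gripper_width: 0.065
finger_force: 0.0
```

{"method": "arm_command", "body": {"commands": [{"travel":[-20,-40,0],"rot":[0,0,0],"fingers":-0.4},{"travel":[-20,-80,0],"rot":[0,0,0],"fingers":-0.4},{"travel":[-20,-80,0],"rot":[0,0,0],"fingers":-0.4},{"travel":[-20,-80,0],"rot":[0,0,0],"fingers":-0.4}]}}

```text
t: 24.15
tool_pos: [0.4552, -0.3178, 0.2115]
tcp_rot: [-2.126, -2.312, 0.0]
force: [0.0, 0.9, 0.1]
gripper_width: 0.065
finger_force: 0.0
```

```bash
python3 snap.py t9 top; python3 snap.py s9 scene; python3 -c "
from h import *
c=pickle.load(open('t9.pkl','rb'));I=c['color'][140:265,240:410,::-1];a=cv2.resize(I,(510,375),interpolation=cv2.INTER_CUBIC)
w=pickle.load(open('s9.pkl','rb'));b=cv2.resize(w['color'][160:360,225:435,::-1],(290,276));o=np.zeros((375,800,3),np.uint8);o[:,:510]=a;o[:276,510:]=b;cv2.imwrite('pics/ts9.png',o)
P=lambda p,z:(unproj(c,np.array(p)/4+[240,140],z)*1000).round(1).tolist()
b=big(cv2.inRange(hsv(c),(105,120,40),(130,255,255)),(260,210,295,245)); print('tape',rect(unproj(c,b,.067)))
t0=pickle.load(open('top0.pkl','rb'))
d=np.abs(c['color'].astype(int)-t0['color']).max(2); print('green diff',d[270:305,150:195].max(),'stapler diff',d[190:228,435:498].max())
print('target amber top cap px',proj(c,np.array([[.6165,.0042,.079],[.6165,.0042,.044],[.5256,-.1042,.035]])).round(1).tolist())"
```

```text
cam [ 341.    3. 1025.] fwd [ 0.166  0.015 -0.986]
24.2 [ 455.6 -316.6  211.6] [-2.124 -2.314 -0.   ]
cam [ 976. -391.  887.] fwd [-0.432  0.392 -0.813]
24.25 [ 455.9 -315.8  211.7] [-2.123 -2.315 -0.   ]
tape ((503.8, 94.4), (51.1, 50.5), 0.5)
green diff 11 stapler diff 11
target amber top cap px [[321.4, 174.6], [321.4, 179.2], [371.1, 221.3]]
```

View pics/ts9.png

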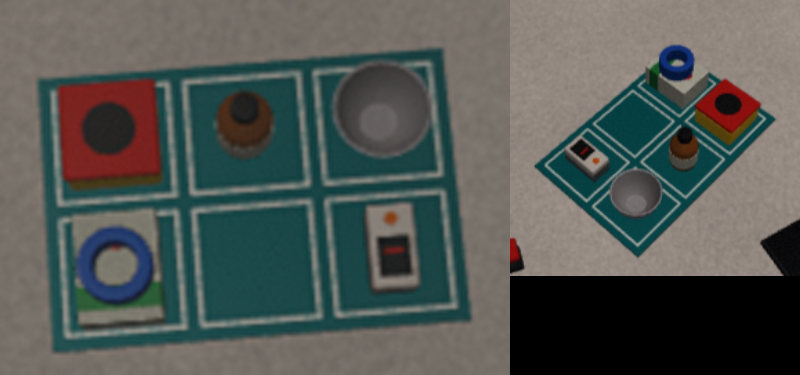

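Every item is upright in its square: the amber cap is at (321.7,175.7) against a predicted (321.4,174.6), and the oximeter is at (370.7,222.3) against (371.1,221.3). The green bottle and the stapler haven't moved. Handing in.

```bash
python3 -c "
from plant import manip
print(manip.hand_in())"
```

```text
the job is handed in; nothing more can be done
None
```

The dressing kit is laid out as asked and handed in at about 24 s; in the last pictures each piece was within about 2–3 mm of its target, the gripper was open and clear, and the green bottle and stapler had not moved.

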